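Rework nozzles back on their rack in order of size

TASK

Put the four square hot-air nozzles back on the grey rack, hood up, each seated over its own post, in order of size: the smallest on the post next to the forked handpiece rest and the largest on the post farthest from it. Do not tip any nozzle over, and leave the solder reel and the side cutters where they lie.

Things in the scene. Friction and masses are not known exactly. Their poses are not given: they have to be found in the camera images.
- nozzle_28_centre (a point): The smallest of 4 loose steel hot-air nozzles: open square hood 28 x 28 mm (walls 2.5) on a round collar 27 mm wide, bore 22. 46 mm high: collar 0-16, hood 16-46. 60 g (+-25%). Starts upright, hood up on a 3 mm grey-blue mat, 85 mm or more between centres. Point: on its axis, half-way up (23 mm above its underside); z up, x and y square to the hood's faces. Grip two opposite faces.
- nozzle_36_centre (a point): The second smallest of 4 loose steel hot-air nozzles: open square hood 36 x 36 mm (walls 2.5) on a round collar 27 mm wide, bore 22. 46 mm high: collar 0-16, hood 16-46. 80 g (+-25%). Starts upright, hood up on a 3 mm grey-blue mat, 85 mm or more between centres. Point: on its axis, half-way up (23 mm above its underside); z up, x and y square to the hood's faces. Grip two opposite faces.
- nozzle_44_centre (a point): The second largest of 4 loose steel hot-air nozzles: open square hood 44 x 44 mm (walls 2.5) on a round collar 27 mm wide, bore 22. 46 mm high: collar 0-16, hood 16-46. 100 g (+-25%). Starts upright, hood up on a 3 mm grey-blue mat, 85 mm or more between centres. Point: on its axis, half-way up (23 mm above its underside); z up, x and y square to the hood's faces. Grip two opposite faces.
- nozzle_52_centre (a point): The largest of 4 loose steel hot-air nozzles: open square hood 52 x 52 mm (walls 2.5) on a round collar 27 mm wide, bore 22. 46 mm high: collar 0-16, hood 16-46. 120 g (+-25%). Starts upright, hood up on a 3 mm grey-blue mat, 85 mm or more between centres. Point: on its axis, half-way up (23 mm above its underside); z up, x and y square to the hood's faces. Grip two opposite faces.
- post_1: The post next to the forked rest, on the fixed grey rack (bar 327 x 70 mm, deck 14 mm high, 4 posts in line, 74 mm apart). Steel pin 7 x 13 mm high in a black washer 36 mm wide; a collar's bore drops over it, 7 mm to spare all round. Origin: pin axis at the washer's top (16 mm above bench); a seated nozzle's centre is 23 mm above it. x along the row, z up. Fork: 2-pronged plate 60 mm beyond, 64 up.
- post_2: The 2nd post from the forked rest, on the fixed grey rack (bar 327 x 70 mm, deck 14 mm high, 4 posts in line, 74 mm apart). Steel pin 7 x 13 mm high in a black washer 36 mm wide; a collar's bore drops over it, 7 mm to spare all round. Origin: pin axis at the washer's top (16 mm above bench); a seated nozzle's centre is 23 mm above it. x along the row, z up.
- post_3: The 3rd post from the forked rest, on the fixed grey rack (bar 327 x 70 mm, deck 14 mm high, 4 posts in line, 74 mm apart). Steel pin 7 x 13 mm high in a black washer 36 mm wide; a collar's bore drops over it, 7 mm to spare all round. Origin: pin axis at the washer's top (16 mm above bench); a seated nozzle's centre is 23 mm above it. x along the row, z up.
- post_4: The 4th post, farthest from the forked rest, on the fixed grey rack (bar 327 x 70 mm, deck 14 mm high, 4 posts in line, 74 mm apart). Steel pin 7 x 13 mm high in a black washer 36 mm wide; a collar's bore drops over it, 7 mm to spare all round. Origin: pin axis at the washer's top (16 mm above bench); a seated nozzle's centre is 23 mm above it. x along the row, z up.
- reel: Bystander, loose: red plastic solder reel lying flat, 60 mm across, 28 mm high. Origin: centre of its underside.
- cutters_mid (a point): Bystander, loose: small side cutters with green grips lying flat, about 140 mm long, 55 mm wide, 12 mm thick. This point: the middle, 6 mm above the bench; x towards the jaws.
There are look-alikes about, which are no part of the job. Leave any yellow look-alike of the part that bears nozzle_44_centre alone.

How it is judged:
At the end, for the whole second after the job is handed in: Counting from the forked rest, the 28, 36, 44 and 52 mm nozzles are on posts 1, 2, 3 and 4: each nozzle's axis within 10 mm of its post, its collar down on the washer (centre 23 mm above the washer, give or take 4 mm), upright within 0.12 rad, at rest (horizontal distance between nozzle_28_centre and post_1 below 0.01 m and z of nozzle_28_centre in the frame of post_1 between 0.019 and 0.027 m and angle between each of nozzle_28_centre, nozzle_36_centre, nozzle_44_centre, nozzle_52_centre's own z axis and vertical below 0.12 rad and linear speed of each of nozzle_28, nozzle_36, nozzle_44, nozzle_52 below 0.02 m/s and horizontal distance between nozzle_36_centre and post_2 below 0.01 m and z of nozzle_36_centre in the frame of post_2 between 0.019 and 0.027 m and horizontal distance between nozzle_44_centre and post_3 below 0.01 m and z of nozzle_44_centre in the frame of post_3 between 0.019 and 0.027 m and horizontal distance between nozzle_52_centre and post_4 below 0.01 m and z of nozzle_52_centre in the frame of post_4 between 0.019 and 0.027 m); the robot touches nothing.
It fails at once if a nozzle is tipped over (0.7 rad) (angle between any of nozzle_28_centre, nozzle_36_centre, nozzle_44_centre, nozzle_52_centre's own z axis and vertical above 0.7 rad).
It fails at once if the solder reel is shifted by more than 15 mm (distance of reel from where it was at the start of the episode above 0.015 m).
It fails at once if the side cutters are shifted by more than 15 mm (distance of cutters_mid from where it was at the start of the episode above 0.015 m).
It also fails if it takes over 128 s, if anything falls off the work surface, if the arm or the gripper's body presses on something with over 40 N, if the wrist force passes 120 N, or if a joint passes its speed limit or range.

ROBOT

A 7-joint arm with a two-finger parallel gripper is mounted at the origin on the work surface. World frame = base frame: x ahead of the robot, y to its left, z up, the work surface at z = 0. Lengths are in m, angles in rad, forces in N, time in s.
With the tool pointing down it reaches from about 0.4 to 0.9 m from the base axis. Payload 5.6 kg.
Tool frame: the origin (TCP) lies midway between the tips of the shut fingers; the grasp point (between the pads) lies 19 mm behind it (arm.grasp_offset is the z of the grasp point in the tool frame, in m); z points along the fingers, y is the direction in which the jaws open and shut (so a half turn about z gives the same grasp; the last joint's range is limited). The gripper opens to 92 mm and grips with 3 to 60 N. Pads are 20 mm wide; open, the fingers measure 128 mm over their backs; the gripper's body (75 mm by 189 mm) begins 69 mm behind the grasp point.
Start: joints at [-1.171, 0.468, -0.012, 1.603, 0.006, 1.071, -0.056], TCP at [0.279, 0.587, 0.215] pointing down, gripper open.
Joint ranges: [-2.53, 2.53], [-0.31, 2.02], [-1.57, 1.55], [0.28, 2.44], [-1.29, 4.43], [0.15, 1.84], [-2.92, 2.92]. Speed limits (rad/s): [2.57, 2.57, 3.14, 3.14, 3.14, 3.14, 3.14].

INTERFACE

Orientations are given as [roll, pitch, yaw] about the fixed x, y, z axes, in that order (R = Rz(yaw) Ry(pitch) Rx(roll)).
In Python, from bench import arm gives the robot as it stands.
- The arm moves only by the tool move_arm, never from a script. Its argument "steps" is a list of rows, each an object with "dp": the shift along the tool's x, y, z in mm, a list of three; "turn": the turn about the tool's z in degrees; "jaw": the opening, from 0 (shut) to 1 (fully open). A call has exactly 8 rows; each row shifts and turns the commanded pose from where the row before left it, along the tool's axes as they then stand; what a row does not reach is not made up. A row lasts 1/12 s, in which the tool goes at most 41.7 mm and 7.16 degrees, less where a joint would pass 70% of its speed; a pose out of reach is approached as far as the arm can. A call is refused whole if a number of a shift passes 41.7 or a number of a turn 7.16, either way. A call with a gripper value outside its range is refused whole. The fingers move at their own pace and stop on an object; "squeeze" is the grip in N (left out, the last holds). Time passes only in rows, so rows that do not move let the fingers close, or fill a call up. It gives the time, the measured TCP pose, the force and the opening at its end, in the units of the state.
- arm.sense(): the state, without advancing time (a new reading comes with each control period).
- arm.get_image(name): name is "scene" or "side" or "wrist"; returns (picture, depth): 400x640x3 uint8, red, green, blue; 400x640 float32, m along the optical axis (not along the pixel's ray), 0 where there is no reading.
- arm.camera_info(name): a dict with "fx", "fy", "cx", "cy" (pixels), "eye" and "attitude" of the camera in the world. Camera axes: x right, y down, z forward; pixel columns grow to the right and rows downward; lengths in m; the calibration is good to about 2 mm. The wrist camera is an equidistant fisheye: a pixel r from the principal point sees the ray r / f radians off the axis. A picture is of the moment at which its call begins: read the wrist's pose just before it. camera_info takes no time and is no camera call; for the wrist camera it gives the pose at the moment of the call.
- arm.finish_job(): hands the job in, once; it reports no verdict.
The state is a dict: "t": time; "qpos": joint angles; "joint_vel": joint speeds; "joint_efforts": joint torques, N m; "tcp_pos": TCP position; "tool_rot": TCP orientation; "ft_force": force on the tool from outside, world axes, zero at the start; "wrist_torque": the same for the moment, N m; "grip_width": finger opening in m.
Only numpy, scipy, OpenCV 4.12 (cv2) and the standard library are available. Lean on these libraries where they do the work, as an engineer would, in place of code of your own. Each camera call takes 0.05 s, during which the arm holds its last target. There are 200 camera calls.

## Working session

There is one attempt and no reset: what is moved stays moved. The work goes in short steps, Python scripts to look and compute and a tool call to move; the robot and the scene stay as the last step left them, time stands still between calls to the robot, and variables do not carry over. Pictures are saved under pics/ and viewed, about 12 in all and at most 16, crops included, and the job is handed in when it is done.

Besides the shell and the picture viewer there is one more tool, called in YAML: its name, and indented under it one key for each argument. move_arm: Moves the arm, as the interface text tells. Its arguments: {"type":"object","properties":{"steps":{"type":"array","items":{"type":"object","properties":{"dp":{"type":"array","items":{"type":"number"}},"turn":{"type":"number"},"jaw":{"type":"number"}}}},"squeeze":{"type":"number"}},"required":["steps"]}

```bash
mkdir -p pics; ls
cat > h.py <<'E'
import numpy as np,cv2
from bench import arm
from scipy.spatial.transform import Rotation as R
def snap(n,f):
    ci=arm.camera_info(n);im,d=arm.get_image(n)
    cv2.imwrite(f'pics/{f}.png',im[:,:,::-1]);np.savez(f'pics/{f}.npz',im=im,d=d,**{k:np.array(v) for k,v in ci.items() if k in('fx','fy','cx','cy','eye','attitude')});return im,d,ci
E
python3 - <<'E'
from h import *
for n in('scene','side'):
    im,d,ci=snap(n,n+'0');print(n,ci)
print(arm.sense(),arm.grasp_offset)
E
```

```text
pics
scene {'fx': 374.599038927689, 'fy': 374.599038927689, 'cx': 321.68599784652343, 'cy': 199.19217510203762, 'eye': array([ 0.85615739, -0.38473753,  0.69608987]), 'attitude': array([-2.51888062e+00,  2.20304349e-03,  6.70597722e-01])}
side {'fx': 502.8090839175164, 'fy': 502.8090839175164, 'cx': 324.3673907407573, 'cy': 196.8574121905744, 'eye': array([ 0.15845257, -0.63321015,  0.70605764]), 'attitude': array([-2.30141151,  0.00487459, -0.5908554 ])}
{'t': 0.1, 'qpos': array([-1.17099635,  0.46824439, -0.01161735,  1.60353482,  0.00598674,
        1.07137889, -0.05629253]), 'joint_vel': array([-0.00083848, -0.00059859,  0.00019675, -0.00374414,  0.00030212,
       -0.00108691, -0.00206487]), 'joint_efforts': array([ 1.06653693e-03, -5.21637583e+01, -1.23819447e-02, -2.44361579e+01,
       -5.67487674e-02,  1.40171614e-02,  6.09469612e-05]), 'tcp_pos': array([0.27833298, 0.58681872, 0.21376325]), 'tool_rot': array([-3.14006479e+00,  9.41867031e-05,  2.69874240e+00]), 'ft_force': array([ 0.28483765, -0.65196481,  0.16860021]), 'wrist_torque': array([ 0.01376138,  0.01410945, -0.01951025]), 'grip_width': 0.09152702991547984} -0.0187
```

View pics/scene0.png

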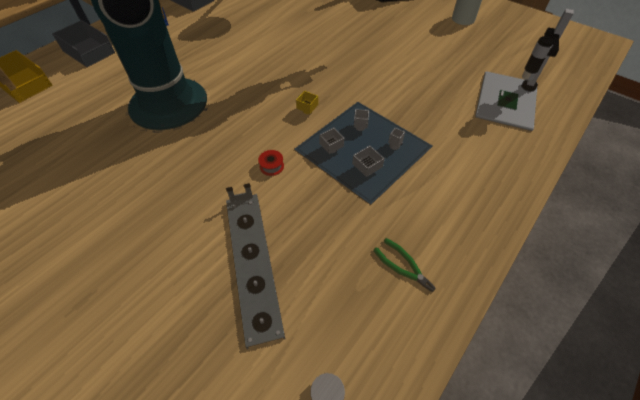

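View pics/side0.png

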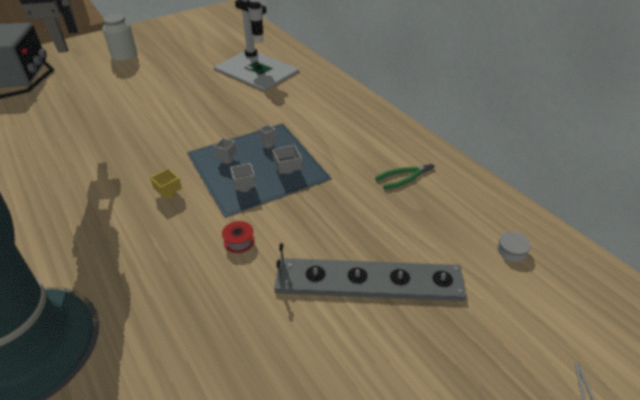

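Nozzles in scene view: (368,160) is probably the largest, then (332,140), (361,118) and (397,138). The look-alike is the yellow one at (307,102), off the mat. Posts lie at (246,221), (250,251), (256,284) and (262,321), with the fork at (240,190). Next I measure them with the depth image.

```bash
cat >> h.py <<'E'
def cloud(f):
    a=np.load(f'pics/{f}.npz');d=a['d'];v,u=np.mgrid[:400,:640]
    P=np.dstack([(u-a['cx'])/a['fx']*d,(v-a['cy'])/a['fy']*d,d])@R.from_euler('xyz',a['attitude']).as_matrix().T+a['eye']
    P[d==0]=np.nan;return P,a['im']
def blobs(P,lo,hi,minpx=8):
    m=((P[...,2]>lo)&(P[...,2]<hi)).astype(np.uint8)
    n,l,s,c=cv2.connectedComponentsWithStats(m,connectivity=8);return [(c[i],P[l==i]) for i in range(1,n) if s[i,4]>=minpx]
E
python3 - <<'E'
from h import *
for f,roi in(('scene0',(95,185,290,440)),('side0',(115,200,140,310))):
    P,im=cloud(f); a,b,c,d=roi
    print(f,'mat z',np.nanmedian(P[195 if f=='scene0' else 205,365 if f=='scene0' else 235],axis=0))
    Q=P.copy();M=np.full(P.shape,np.nan);M[a:b,c:d]=P[a:b,c:d]
    for ct,p in blobs(M,.038,.06):
        r=cv2.minAreaRect((p[:,:2]*1000).astype(np.float32));print(ct.round(),len(p),'z',p[:,2].max().round(4),'rect',np.round(r[0]),np.round(r[1]),round(r[2],1))
    for ct,p in blobs(P,.009,.04,60):
        if .2<p[:,0].mean()<.9: print(' low',ct.round(),len(p),p.mean(0).round(3),[np.round(x,1) for x in cv2.minAreaRect((p[:,:2]*1000).astype(np.float32))])
cv2.imwrite('pics/crop1.png',cv2.resize(cv2.imread('pics/scene0.png')[80:210,280:450],None,fx=4.4,fy=4.4,interpolation=2))
E
```

```text
scene0 mat z 0.0751521136369604
[307. 100.] 96 z 0.0472 rect [327. 215.] [45. 46.] 8.7
[361. 116.] 115 z 0.0511 rect [479. 249.] [36. 41.] 34.5
[331. 138.] 184 z 0.0509 rect [467. 139.] [45. 46.] 72.2
[397. 134.] 106 z 0.0501 rect [587. 248.] [28. 30.] 6.3
[368. 158.] 224 z 0.0511 rect [576. 141.] [54. 54.] 75.1
 low [464.  16.] 216 [0.458 0.888 0.024] [array([456.8, 894. ]), array([78.6, 37.2]), np.float64(17.7)]
 low [503. 102.] 895 [0.736 0.573 0.01 ] [array([740. , 593.5]), array([145.8, 207.6]), np.float64(17.4)]
 low [527.  87.] 250 [0.765 0.665 0.017] [array([765.7, 663.6]), array([ 63.6, 123.7]), np.float64(48.6)]
 low [307.  98.] 114 [0.315 0.23  0.028] [array([313.4, 227.7]), array([46. , 26.4]), np.float64(50.4)]
 low [307. 107.] 159 [0.337 0.204 0.028] [array([338.8, 205.8]), array([59. , 33.1]), np.float64(53.5)]
 low [361. 115.] 70 [0.471 0.264 0.03 ] [array([473.5, 259.2]), array([31.1, 17.6]), np.float64(31.8)]
 low [360. 125.] 94 [0.488 0.236 0.027] [array([486.8, 237.5]), array([35.8, 11.1]), np.float64(29.6)]
 low [331. 138.] 134 [0.458 0.153 0.028] [array([462.8, 
[... 2090 characters left out ...]
 ] [array([477.2, 157.4]), array([20.2, 43.8]), np.float64(47.9)]
 low [164. 178.] 173 [0.331 0.236 0.028] [array([328.5, 228.7]), array([36.3, 28.3]), np.float64(7.1)]
 low [167. 188.] 252 [0.324 0.201 0.028] [array([326.9, 216.1]), array([44.9, 47.2]), np.float64(9.7)]
 low [244. 184.] 180 [0.461 0.122 0.029] [array([458.8, 125.3]), array([20.6, 49.2]), np.float64(47.3)]
 low [237. 233.] 659 [0.386 0.005 0.027] [array([387.7,   7.9]), array([60.2, 57.9]), np.float64(30.3)]
 low [514. 244.] 693 [ 0.795 -0.302  0.023] [array([ 800.1, -299.8]), array([56.4, 55.1]), np.float64(11.9)]
 low [370. 277.] 6143 [ 0.534 -0.211  0.015] [array([ 534.9, -206.3]), array([ 74.3, 327.2]), np.float64(52.9)]
```

View pics/crop1.png

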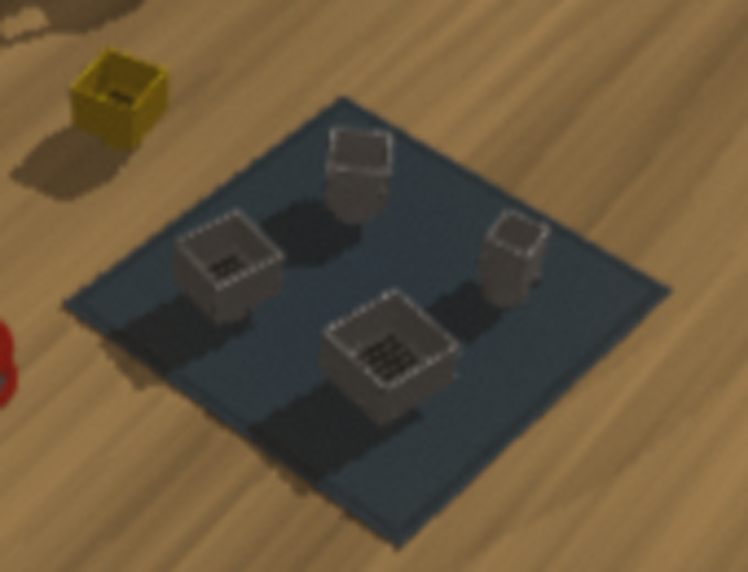

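The crop confirms the four steel nozzles by size: 28 at (515,240), 36 at (360,150), 44 at (230,255) and 52 at (390,345). The yellow one at (120,90) I leave alone. Now the posts.

Run:
```python
from h import *
for f,px in(('scene0',[(246,219),(250,249),(256,282),(262,319)]),('side0',[(316,270),(358,272),(400,274),(443,277)])):
    P,im=cloud(f);a=np.load(f'pics/{f}.npz');A=R.from_euler('xyz',a['attitude']).as_matrix()
    m=(abs(P[...,0]-.534)<.19)&(abs(P[...,1]+.207)<.19)&(P[...,2]>.02)&(P[...,2]<.04)
    n,l,s,c=cv2.connectedComponentsWithStats(m.astype(np.uint8))
    for i in range(1,n):
        if s[i,4]>2: print(f,c[i].round(1),s[i,4],np.nanmedian(P[l==i],0).round(4))
    # black washers: dark pixels on deck
    dk=(im.max(2)<45)&(abs(P[...,2]-.016)<.006)&(abs(P[...,0]-.534)<.19)&(abs(P[...,1]+.207)<.19)
    n,l,s,c=cv2.connectedComponentsWithStats(dk.astype(np.uint8))
    for i in range(1,n):
        if s[i,4]>40:
            p=P[l==i];(x,y),rr=cv2.minEnclosingCircle((p[:,:2]*1000).astype(np.float32));print(' washer',c[i].round(1),s[i,4],round(x,1),round(y,1),'r',round(rr,1),np.median(p[:,2]).round(4))
```

```text
scene0 [262.4 165.5] 26 [ 0.3868 -0.0191  0.0273]
scene0 [240.5 196. ] 126 [ 0.4118 -0.1145  0.0296]
scene0 [244.1 219.6] 12 [ 0.4603 -0.1525  0.0277]
scene0 [249.2 249.4] 12 [ 0.5191 -0.1966  0.0263]
scene0 [254.6 282.8] 14 [ 0.5781 -0.2409  0.0266]
scene0 [260.7 320.2] 15 [ 0.6362 -0.2851  0.0261]
 washer [245.2 221.6] 144 458.0 -150.5 r 18.1 0.0157
 washer [250.  251.2] 176 517.3 -194.8 r 17.2 0.0156
 washer [255.5 284.6] 211 576.6 -239.9 r 17.7 0.0156
 washer [261.6 321.8] 257 635.4 -284.2 r 17.5 0.0155
side0 [243.6 240.4] 29 [ 0.3867 -0.0188  0.0274]
side0 [281.  267.5] 62 [ 0.4109 -0.116   0.0324]
side0 [315.3 269.7] 18 [ 0.4588 -0.1508  0.0276]
side0 [357.5 271.6] 21 [ 0.5174 -0.1955  0.027 ]
side0 [400.2 273.3] 21 [ 0.5764 -0.2393  0.0266]
side0 [442.9 275.4] 22 [ 0.6347 -0.2841  0.0256]
 washer [315.1 274.4] 166 458.6 -150.9 r 16.4 0.0167
 washer [357.3 276. ] 171 517.6 -194.9 r 16.7 0.0168
 washer [399.5 277.6] 175 575.7 -239.2 r 17.4 0.0169
 washer [442.  279.2] 172 635.4 -283.3 r 16.6 0.0169
```

```bash
cat > go.py <<'E'
import sys
from h import *
def st():
    s=arm.sense();rp=s['tool_rot'];print('t',round(s['t'],2),'tcp',s['tcp_pos'].round(4),'jawdir',round(np.degrees(rp[2])-90,2),'tilt',np.degrees(rp[:2]).round(1),'F',s['ft_force'].round(1),'w',round(s['grip_width'],4),'q7',round(s['qpos'][6],2));return s
if __name__=='__main__':
    s=st();x,y,z,th=map(float,sys.argv[1:5])  # m, jaw dir deg
    yaw=np.radians(th+90);dyaw=(th+90-np.degrees(s['tool_rot'][2])+90)%180-90
    D=np.array([x,y,z])-s['tcp_pos']
    print('turn',round(-dyaw,2))
    for n,M in(('now',R.from_euler('xyz',s['tool_rot'])),('after turn',R.from_euler('xyz',[np.pi,0,yaw if abs((th+90-np.degrees(s['tool_rot'][2])+180)%360-180)<=90 else yaw+np.pi]))):
        print(n,'dp mm',(M.inv().apply(D)*1000).round(1))
E
python3 go.py .5755 .1415 .12 75.5
```

```text
t 0.1 tcp [0.2783 0.5868 0.2138] jawdir 64.63 tilt [-179.9    0. ] F [ 0.3 -0.7  0.2] w 0.0915 q7 -0.06
turn -10.87
now dp mm [-459.3 -274.9   94.2]
after turn dp mm [-399.2 -356.7   93.8]
```

move_arm:
  steps:
    - {"dp": [-28, -17, 3], "turn": 0, "jaw": 1}
    - {"dp": [-28, -17, 3], "turn": 0, "jaw": 1}
    - {"dp": [-28, -17, 3], "turn": 0, "jaw": 1}
    - {"dp": [-28, -17, 3], "turn": 0, "jaw": 1}
    - {"dp": [-28, -17, 3], "turn": 0, "jaw": 1}
    - {"dp": [-28, -17, 3], "turn": 0, "jaw": 1}
    - {"dp": [-28, -17, 3], "turn": 0, "jaw": 1}
    - {"dp": [-28, -17, 3], "turn": 0, "jaw": 1}

```text
t: 0.77
tcp_pos: [0.4231, 0.3668, 0.1902]
tool_rot: [-3.141, -0.0, 2.699]
ft_force: [1.3, -0.4, -0.4]
grip_width: 0.092
```

move_arm:
  steps:
    - {"dp": [-28, -17, 3], "turn": 0, "jaw": 1}
    - {"dp": [-28, -17, 3], "turn": 0, "jaw": 1}
    - {"dp": [-28, -17, 3], "turn": 0, "jaw": 1}
    - {"dp": [-28, -17, 3], "turn": 0, "jaw": 1}
    - {"dp": [-28, -17, 3], "turn": 0, "jaw": 1}
    - {"dp": [-28, -17, 3], "turn": -5, "jaw": 1}
    - {"dp": [0, 0, 0], "turn": -5, "jaw": 1}
    - {"dp": [0, 0, 0], "turn": 0, "jaw": 1}

```text
t: 1.43
tcp_pos: [0.5315, 0.2017, 0.172]
tool_rot: [-3.14, -0.0, 2.871]
ft_force: [-0.3, 0.4, 0.2]
grip_width: 0.092
```

```bash
python3 go.py .5755 .1415 .12 75.5; python3 -c "
from h import *
snap('wrist','w1')"
```

```text
t 1.43 tcp [0.5315 0.2017 0.172 ] jawdir 74.49 tilt [-179.9   -0. ] F [-0.3  0.4  0.2] w 0.092 q7 0.92
turn -1.01
now dp mm [-58.6 -46.2  52. ]
after turn dp mm [-57.7 -47.3  52. ]
```

View pics/w1.png

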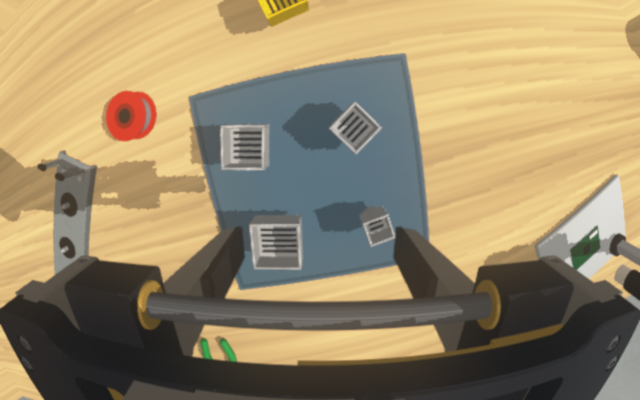

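The wrist view shows the 52 at (275,243) and the 44 at (245,148), both square to the jaws. The 36 is at (355,128), the 28 at (378,228). I'll cross-check their centres with wrist depth.

```bash
cat >> h.py <<'E'
def wcloud(f):
    a=np.load(f'pics/{f}.npz');d=a['d'];v,u=np.mgrid[:400,:640]
    X=(u-a['cx'])/a['fx'];Y=(v-a['cy'])/a['fy'];r=np.hypot(X,Y)+1e-9;k=np.tan(np.minimum(r,1.5))/r
    P=np.dstack([X*k*d,Y*k*d,d])@R.from_euler('xyz',a['attitude']).as_matrix().T+a['eye'];P[d==0]=np.nan;return P,a['im']
def rects(P,lo,hi,box,minpx=20):
    M=P.copy();M[~((P[...,0]>box[0])&(P[...,0]<box[1])&(P[...,1]>box[2])&(P[...,1]<box[3]))]=np.nan
    for c,p in blobs(M,lo,hi,minpx):
        r=cv2.minAreaRect((p[:,:2]*1000).astype(np.float32));print(c.round(),len(p),'z',np.median(p[:,2]).round(4),np.round(r[0],1),np.round(r[1],1),round(r[2],1))
E
python3 - <<'E'
from h import *
P,im=wcloud('w1');rects(P,.043,.056,(.4,.66,.07,.32))
E
```

```text
[356. 127.] 408 z 0.0483 [480.5 251.7] [36.7 36.4] 31.0
[243. 147.] 502 z 0.0482 [468.6 142.5] [44.7 43.8] 73.7
[379. 229.] 314 z 0.0481 [587.1 250.6] [29.6 28.2] 3.5
[275. 244.] 598 z 0.0482 [576.1 142.3] [52.9 52.2] 76.0
```

move_arm:
  steps:
    - {"dp": [-29, -23, 5], "turn": -0.5, "jaw": 1}
    - {"dp": [-29, -23, 5], "turn": -0.5, "jaw": 1}
    - {"dp": [0, 0, 20], "turn": 0, "jaw": 1}
    - {"dp": [0, 0, 20], "turn": 0, "jaw": 1}
    - {"dp": [0, 0, 0], "turn": 0, "jaw": 1}
    - {"dp": [0, 0, 0], "turn": 0, "jaw": 1}
    - {"dp": [0, 0, 0], "turn": 0, "jaw": 1}
    - {"dp": [0, 0, 0], "turn": 0, "jaw": 1}

```text
t: 2.15
tcp_pos: [0.5752, 0.1461, 0.1239]
tool_rot: [3.14, 0.002, 2.892]
ft_force: [0.1, 0.3, 0.9]
grip_width: 0.0918
```

```bash
python3 go.py .5755 .1415 .018 75.5
```

```text
t 2.15 tcp [0.5752 0.1461 0.1239] jawdir 75.69 tilt [1.799e+02 1.000e-01] F [0.1 0.3 0.9] w 0.0918 q7 1.07
turn 0.19
now dp mm [ -1.3  -4.5 105.9]
after turn dp mm [ -1.4  -4.3 105.9]
```

move_arm:
  steps:
    - {"dp": [-1.5, -3.5, 15], "turn": 0, "jaw": 1}
    - {"dp": [0, 0, 20], "turn": 0, "jaw": 1}
    - {"dp": [0, 0, 20], "turn": 0, "jaw": 1}
    - {"dp": [0, 0, 20], "turn": 0, "jaw": 1}
    - {"dp": [0, 0, 15], "turn": 0, "jaw": 1}
    - {"dp": [0, 0, 10], "turn": 0, "jaw": 1}
    - {"dp": [0, 0, 5], "turn": 0, "jaw": 1}
    - {"dp": [0, 0, 0], "turn": 0, "jaw": 1}

```text
t: 2.82
tcp_pos: [0.5751, 0.1413, 0.0174]
tool_rot: [-3.141, -0.001, 2.891]
ft_force: [0.3, 0.4, 0.3]
grip_width: 0.0916
```

move_arm:
  squeeze: 15
  steps:
    - {"dp": [0, 0, 0], "turn": 0, "jaw": 0.7}
    - {"dp": [0, 0, 0], "turn": 0, "jaw": 0.65}
    - {"dp": [0, 0, 0], "turn": 0, "jaw": 0.6}
    - {"dp": [0, 0, 0], "turn": 0, "jaw": 0.5}
    - {"dp": [0, 0, 0], "turn": 0, "jaw": 0.4}
    - {"dp": [0, 0, 0], "turn": 0, "jaw": 0.4}
    - {"dp": [0, 0, 0], "turn": 0, "jaw": 0.4}
    - {"dp": [0, 0, 0], "turn": 0, "jaw": 0.4}

```text
t: 3.48
tcp_pos: [0.5755, 0.1411, 0.0179]
tool_rot: [3.141, 0.0, 2.891]
ft_force: [-0.7, 0.4, 2.0]
grip_width: 0.0514
```

```bash
python3 go.py .6355 -.2838 .14 53.1
```

```text
t 3.48 tcp [0.5755 0.1411 0.0179] jawdir 75.62 tilt [180.   0.] F [-0.7  0.4  2. ] w 0.0514 q7 1.1
turn 22.52
now dp mm [-163.6 -396.6 -122.2]
after turn dp mm [-303.1 -303.8 -122.1]
```

Gripped (51.4 mm). Lift while turning, then carry to post 4.

move_arm:
  squeeze: 20
  steps:
    - {"dp": [0, 0, -8], "turn": 0, "jaw": 0.4}
    - {"dp": [0, 0, -15], "turn": 0, "jaw": 0.4}
    - {"dp": [0, 0, -20], "turn": 4.5, "jaw": 0.4}
    - {"dp": [0, 0, -20], "turn": 4.5, "jaw": 0.4}
    - {"dp": [0, 0, -20], "turn": 4.5, "jaw": 0.4}
    - {"dp": [0, 0, -20], "turn": 4.5, "jaw": 0.4}
    - {"dp": [0, 0, -15], "turn": 4.5, "jaw": 0.4}
    - {"dp": [0, 0, -4], "turn": 0, "jaw": 0.4}

```text
t: 4.15
tcp_pos: [0.5767, 0.1413, 0.1426]
tool_rot: [3.138, 0.003, 2.496]
ft_force: [0.9, 0.4, -0.7]
grip_width: 0.0525
```

move_arm:
  steps:
    - {"dp": [-10, -10, 0], "turn": 0, "jaw": 0.4}
    - {"dp": [-20, -20, 0], "turn": 0, "jaw": 0.4}
    - {"dp": [-20, -20, 0], "turn": 0, "jaw": 0.4}
    - {"dp": [-20, -20, 0], "turn": 0, "jaw": 0.4}
    - {"dp": [-20, -20, 0], "turn": 0, "jaw": 0.4}
    - {"dp": [-20, -20, 0], "turn": 0, "jaw": 0.4}
    - {"dp": [-20, -20, 0], "turn": 0, "jaw": 0.4}
    - {"dp": [-20, -20, 0], "turn": 0, "jaw": 0.4}

```text
t: 4.82
tcp_pos: [0.604, -0.0718, 0.138]
tool_rot: [-3.14, -0.002, 2.499]
ft_force: [0.8, 0.8, -0.6]
grip_width: 0.0523
```

move_arm:
  steps:
    - {"dp": [-20, -20, 0], "turn": 0, "jaw": 0.4}
    - {"dp": [-20, -20, 0], "turn": 0, "jaw": 0.4}
    - {"dp": [-20, -20, 0], "turn": 0, "jaw": 0.4}
    - {"dp": [-20, -20, 0], "turn": 0, "jaw": 0.4}
    - {"dp": [-20, -20, 0], "turn": 0, "jaw": 0.4}
    - {"dp": [-20, -20, 0], "turn": 0, "jaw": 0.4}
    - {"dp": [-20, -20, 0], "turn": 0, "jaw": 0.4}
    - {"dp": [-10, -10, 0], "turn": 0, "jaw": 0.4}

```text
t: 5.48
tcp_pos: [0.6329, -0.2848, 0.1379]
tool_rot: [-3.138, -0.001, 2.495]
ft_force: [-0.4, -0.5, -0.4]
grip_width: 0.0522
```

```bash
python3 go.py .6355 -.2838 .031 53.1;  python3 -c "
from h import *
snap('wrist','w2')"
```

```text
t 5.48 tcp [ 0.6329 -0.2848  0.1379] jawdir 52.95 tilt [-1.798e+02 -1.000e-01] F [-0.4 -0.5 -0.4] w 0.0522 q7 1.45
turn -0.15
now dp mm [ -1.6   2.8 106.9]
after turn dp mm [ -1.5   2.4 106.9]
```

View pics/w2.png

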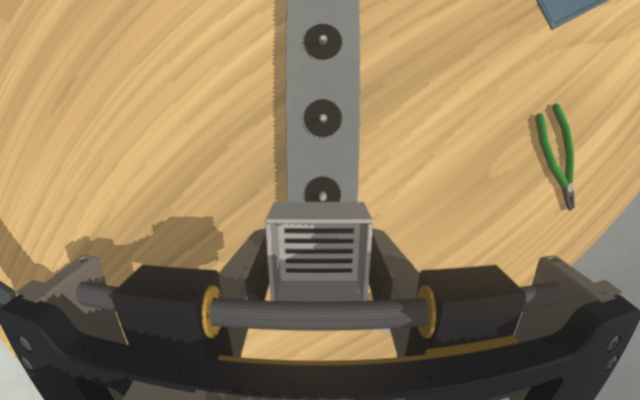

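The nozzle is centred in the jaws at (320,250), and posts 3, 2 and 1 line up with it at column 323. Lower onto post 4.

move_arm:
  steps:
    - {"dp": [-1.5, 2.5, 10], "turn": 0, "jaw": 0.4}
    - {"dp": [0, 0, 20], "turn": 0, "jaw": 0.4}
    - {"dp": [0, 0, 20], "turn": 0, "jaw": 0.4}
    - {"dp": [0, 0, 15], "turn": 0, "jaw": 0.4}
    - {"dp": [0, 0, 10], "turn": 0, "jaw": 0.4}
    - {"dp": [0, 0, 5], "turn": 0, "jaw": 0.4}
    - {"dp": [0, 0, 0], "turn": 0, "jaw": 0.4}
    - {"dp": [0, 0, 0], "turn": 0, "jaw": 0.4}

```text
t: 6.2
tcp_pos: [0.6384, -0.2777, 0.0599]
tool_rot: [3.141, 0.001, 2.499]
ft_force: [-0.4, 0.7, -0.5]
grip_width: 0.0516
```

```bash
python3 go.py .6355 -.2838 .032 53.1
```

```text
t 6.2 tcp [ 0.6384 -0.2777  0.0599] jawdir 53.16 tilt [180.   0.] F [-0.4  0.7 -0.5] w 0.0516 q7 1.46
turn 0.06
now dp mm [-1.3 -6.6 27.9]
after turn dp mm [-1.3 -6.6 27.9]
```

move_arm:
  steps:
    - {"dp": [-1, -6.5, 5], "turn": 0, "jaw": 0.4}
    - {"dp": [0, 0, 5], "turn": 0, "jaw": 0.4}
    - {"dp": [0, 0, 5], "turn": 0, "jaw": 0.4}
    - {"dp": [0, 0, 5], "turn": 0, "jaw": 0.4}
    - {"dp": [0, 0, 4], "turn": 0, "jaw": 0.4}
    - {"dp": [0, 0, 3], "turn": 0, "jaw": 0.4}
    - {"dp": [0, 0, 0], "turn": 0, "jaw": 0.4}
    - {"dp": [0, 0, 0], "turn": 0, "jaw": 0.4}

```text
t: 6.87
tcp_pos: [0.6348, -0.2836, 0.0323]
tool_rot: [-3.142, -0.0, 2.498]
ft_force: [0.6, 0.0, -0.9]
grip_width: 0.0518
```

```bash
python3 go.py .6355 -.2838 .032 53.1
```

```text
t 6.87 tcp [ 0.6348 -0.2836  0.0323] jawdir 53.13 tilt [-180.   -0.] F [ 0.6  0.  -0.9] w 0.0518 q7 1.48
turn 0.03
now dp mm [-0.7  0.2  0.3]
after turn dp mm [-0.7  0.2  0.3]
```

move_arm:
  steps:
    - {"dp": [0, 0, 1], "turn": 0, "jaw": 0.4}
    - {"dp": [0, 0, 0], "turn": 0, "jaw": 0.5}
    - {"dp": [0, 0, 0], "turn": 0, "jaw": 0.6}
    - {"dp": [0, 0, 0], "turn": 0, "jaw": 0.7}
    - {"dp": [0, 0, 0], "turn": 0, "jaw": 0.85}
    - {"dp": [0, 0, 0], "turn": 0, "jaw": 0.95}
    - {"dp": [0, 0, 0], "turn": 0, "jaw": 0.95}
    - {"dp": [0, 0, 0], "turn": 0, "jaw": 0.95}

```text
t: 7.53
tcp_pos: [0.6349, -0.2837, 0.0317]
tool_rot: [3.142, 0.0, 2.498]
ft_force: [0.4, 0.7, -0.2]
grip_width: 0.086
```

move_arm:
  steps:
    - {"dp": [0, 0, -10], "turn": 0, "jaw": 0.95}
    - {"dp": [0, 0, -20], "turn": 0, "jaw": 0.95}
    - {"dp": [0, 0, -20], "turn": 0, "jaw": 0.95}
    - {"dp": [0, 0, -20], "turn": 0, "jaw": 0.95}
    - {"dp": [0, 0, -20], "turn": 0, "jaw": 0.95}
    - {"dp": [0, 0, -20], "turn": 0, "jaw": 0.95}
    - {"dp": [0, 0, 0], "turn": 0, "jaw": 0.95}
    - {"dp": [0, 0, 0], "turn": 0, "jaw": 0.95}

```text
t: 8.2
tcp_pos: [0.6357, -0.2841, 0.1435]
tool_rot: [3.141, 0.003, 2.498]
ft_force: [-0.1, -0.7, -0.4]
grip_width: 0.0874
```

```bash
python3 go.py .4686 .1422 .14 73
python3 - <<'E'
from h import *
snap('wrist','w3');P,im=wcloud('w3');rects(P,.055,.07,(.42,.68,-.33,-.1))
E
```

```text
t 8.2 tcp [ 0.6357 -0.2841  0.1435] jawdir 53.13 tilt [179.9   0.2] F [-0.1 -0.7 -0.4] w 0.0874 q7 1.45
turn -19.87
now dp mm [389.5 240.8   2.6]
after turn dp mm [284.4 358.8   3.5]
[318. 203.] 826 z 0.0612 [ 635.7 -283.1] [51.9 52. ] 53.0
```

Post 4 is done: top at z=61 mm, centred within 1 mm. Next, the 44.

move_arm:
  steps:
    - {"dp": [13, 8, 0], "turn": 0, "jaw": 0.95}
    - {"dp": [26, 16, 0], "turn": 0, "jaw": 0.95}
    - {"dp": [26, 16, 0], "turn": 0, "jaw": 0.95}
    - {"dp": [26, 16, 0], "turn": 0, "jaw": 0.95}
    - {"dp": [26, 16, 0], "turn": 0, "jaw": 0.95}
    - {"dp": [26, 16, 0], "turn": 0, "jaw": 0.95}
    - {"dp": [26, 16, 0], "turn": 0, "jaw": 0.95}
    - {"dp": [26, 16, 0], "turn": 0, "jaw": 0.95}

```text
t: 8.92
tcp_pos: [0.5491, -0.0693, 0.1403]
tool_rot: [-3.14, -0.002, 2.498]
ft_force: [0.5, 1.0, -0.9]
grip_width: 0.0872
```

move_arm:
  steps:
    - {"dp": [26, 16, 0], "turn": 0, "jaw": 0.95}
    - {"dp": [26, 16, 0], "turn": 0, "jaw": 0.95}
    - {"dp": [26, 16, 0], "turn": 0, "jaw": 0.95}
    - {"dp": [26, 16, 0], "turn": 0, "jaw": 0.95}
    - {"dp": [26, 16, 0], "turn": 0, "jaw": 0.95}
    - {"dp": [26, 16, 0], "turn": 0, "jaw": 0.95}
    - {"dp": [26, 16, 0], "turn": 0, "jaw": 0.95}
    - {"dp": [12, 8, 0], "turn": -5, "jaw": 0.95}

```text
t: 9.58
tcp_pos: [0.465, 0.1451, 0.1404]
tool_rot: [-3.14, -0.003, 2.59]
ft_force: [0.2, -0.5, -0.2]
grip_width: 0.0873
```

move_arm:
  steps:
    - {"dp": [0, 0, 0], "turn": -5, "jaw": 0.95}
    - {"dp": [0, 0, 10], "turn": -5, "jaw": 0.95}
    - {"dp": [0, 0, 20], "turn": -5, "jaw": 0.95}
    - {"dp": [0, 0, 10], "turn": 0, "jaw": 0.95}
    - {"dp": [0, 0, 0], "turn": 0, "jaw": 0.95}
    - {"dp": [0, 0, 0], "turn": 0, "jaw": 0.95}
    - {"dp": [0, 0, 0], "turn": 0, "jaw": 0.95}
    - {"dp": [0, 0, 0], "turn": 0, "jaw": 0.95}

```text
t: 10.25
tcp_pos: [0.4682, 0.1417, 0.1022]
tool_rot: [3.141, 0.001, 2.846]
ft_force: [-0.5, -0.8, 0.8]
grip_width: 0.0875
```

```bash
python3 go.py .4684 .142 .018 73.3
```

```text
t 10.25 tcp [0.4682 0.1417 0.1022] jawdir 73.06 tilt [180.   0.] F [-0.5 -0.8  0.8] w 0.0875 q7 0.97
turn -0.24
now dp mm [-0.   0.3 84.2]
after turn dp mm [-0.1  0.3 84.2]
```

move_arm:
  steps:
    - {"dp": [0, 0, 15], "turn": 0, "jaw": 0.95}
    - {"dp": [0, 0, 20], "turn": 0, "jaw": 0.95}
    - {"dp": [0, 0, 20], "turn": 0, "jaw": 0.95}
    - {"dp": [0, 0, 15], "turn": 0, "jaw": 0.95}
    - {"dp": [0, 0, 10], "turn": 0, "jaw": 0.95}
    - {"dp": [0, 0, 4], "turn": 0, "jaw": 0.95}
    - {"dp": [0, 0, 0], "turn": 0, "jaw": 0.9}
    - {"dp": [0, 0, 0], "turn": 0, "jaw": 0.8}

```text
t: 10.92
tcp_pos: [0.4682, 0.1418, 0.0182]
tool_rot: [3.141, 0.001, 2.847]
ft_force: [-0.3, -0.3, 0.0]
grip_width: 0.0779
```

move_arm:
  squeeze: 15
  steps:
    - {"dp": [0, 0, 0], "turn": 0, "jaw": 0.7}
    - {"dp": [0, 0, 0], "turn": 0, "jaw": 0.6}
    - {"dp": [0, 0, 0], "turn": 0, "jaw": 0.5}
    - {"dp": [0, 0, 0], "turn": 0, "jaw": 0.4}
    - {"dp": [0, 0, 0], "turn": 0, "jaw": 0.3}
    - {"dp": [0, 0, 0], "turn": 0, "jaw": 0.3}
    - {"dp": [0, 0, 0], "turn": 0, "jaw": 0.3}
    - {"dp": [0, 0, 0], "turn": 0, "jaw": 0.3}

```text
t: 11.58
tcp_pos: [0.4679, 0.1418, 0.0179]
tool_rot: [3.141, 0.0, 2.847]
ft_force: [-1.2, -0.4, 4.0]
grip_width: 0.044
```

move_arm:
  squeeze: 20
  steps:
    - {"dp": [0, 0, -8], "turn": 0, "jaw": 0.3}
    - {"dp": [0, 0, -15], "turn": 0, "jaw": 0.3}
    - {"dp": [0, 0, -20], "turn": 5, "jaw": 0.3}
    - {"dp": [0, 0, -20], "turn": 5, "jaw": 0.3}
    - {"dp": [0, 0, -20], "turn": 5, "jaw": 0.3}
    - {"dp": [0, 0, -20], "turn": 5, "jaw": 0.3}
    - {"dp": [0, 0, -15], "turn": 0, "jaw": 0.3}
    - {"dp": [0, 0, -4], "turn": 0, "jaw": 0.3}

```text
t: 12.25
tcp_pos: [0.4689, 0.1422, 0.1421]
tool_rot: [3.138, 0.002, 2.498]
ft_force: [0.3, -0.1, -0.5]
grip_width: 0.0436
```

```bash
python3 go.py .5765 -.2395 .14 53.1
```

```text
t 12.25 tcp [0.4689 0.1422 0.1421] jawdir 53.14 tilt [1.798e+02 1.000e-01] F [ 0.3 -0.1 -0.5] w 0.0436 q7 0.65
turn 0.04
now dp mm [-315.1 -240.8    1.9]
after turn dp mm [-315.2 -240.6    2.1]
```

move_arm:
  steps:
    - {"dp": [-10.5, -8, 0], "turn": 0, "jaw": 0.3}
    - {"dp": [-21, -16, 0], "turn": 0, "jaw": 0.3}
    - {"dp": [-21, -16, 0], "turn": 0, "jaw": 0.3}
    - {"dp": [-21, -16, 0], "turn": 0, "jaw": 0.3}
    - {"dp": [-21, -16, 0], "turn": 0, "jaw": 0.3}
    - {"dp": [-21, -16, 0], "turn": 0, "jaw": 0.3}
    - {"dp": [-21, -16, 0], "turn": 0, "jaw": 0.3}
    - {"dp": [-21, -16, 0], "turn": 0, "jaw": 0.3}

```text
t: 12.92
tcp_pos: [0.5212, -0.0501, 0.1389]
tool_rot: [-3.141, -0.001, 2.499]
ft_force: [0.4, 0.1, -0.7]
grip_width: 0.0439
```

move_arm:
  steps:
    - {"dp": [-21, -16, 0], "turn": 0, "jaw": 0.3}
    - {"dp": [-21, -16, 0], "turn": 0, "jaw": 0.3}
    - {"dp": [-21, -16, 0], "turn": 0, "jaw": 0.3}
    - {"dp": [-21, -16, 0], "turn": 0, "jaw": 0.3}
    - {"dp": [-21, -16, 0], "turn": 0, "jaw": 0.3}
    - {"dp": [-21, -16, 0], "turn": 0, "jaw": 0.3}
    - {"dp": [-21, -16, 0], "turn": 0, "jaw": 0.3}
    - {"dp": [-10.5, -8, 0], "turn": 0, "jaw": 0.3}

```text
t: 13.58
tcp_pos: [0.5751, -0.243, 0.1388]
tool_rot: [-3.14, 0.0, 2.495]
ft_force: [0.0, -0.4, -1.3]
grip_width: 0.0438
```

move_arm:
  steps:
    - {"dp": [0, 0, 10], "turn": 0, "jaw": 0.3}
    - {"dp": [0, 0, 20], "turn": 0, "jaw": 0.3}
    - {"dp": [0, 0, 20], "turn": 0, "jaw": 0.3}
    - {"dp": [0, 0, 15], "turn": 0, "jaw": 0.3}
    - {"dp": [0, 0, 5], "turn": 0, "jaw": 0.3}
    - {"dp": [0, 0, 0], "turn": 0, "jaw": 0.3}
    - {"dp": [0, 0, 0], "turn": 0, "jaw": 0.3}
    - {"dp": [0, 0, 0], "turn": 0, "jaw": 0.3}

```text
t: 14.25
tcp_pos: [0.5763, -0.239, 0.0705]
tool_rot: [3.141, 0.001, 2.499]
ft_force: [0.8, -1.2, -1.6]
grip_width: 0.044
```

```bash
python3 go.py .5765 -.2395 .0315 53.1
```

```text
t 14.25 tcp [ 0.5763 -0.239   0.0705] jawdir 53.16 tilt [1.8e+02 1.0e-01] F [ 0.8 -1.2 -1.6] w 0.044 q7 1.47
turn 0.06
now dp mm [-0.4 -0.4 39. ]
after turn dp mm [-0.5 -0.3 39. ]
```

move_arm:
  steps:
    - {"dp": [0, 0, 10], "turn": 0, "jaw": 0.3}
    - {"dp": [0, 0, 10], "turn": 0, "jaw": 0.3}
    - {"dp": [0, 0, 8], "turn": 0, "jaw": 0.3}
    - {"dp": [0, 0, 5], "turn": 0, "jaw": 0.3}
    - {"dp": [0, 0, 4], "turn": 0, "jaw": 0.3}
    - {"dp": [0, 0, 2], "turn": 0, "jaw": 0.3}
    - {"dp": [0, 0, 0], "turn": 0, "jaw": 0.3}
    - {"dp": [0, 0, 0], "turn": 0, "jaw": 0.3}

```text
t: 14.92
tcp_pos: [0.5753, -0.2393, 0.0309]
tool_rot: [3.142, -0.001, 2.498]
ft_force: [-2.7, 1.6, 4.4]
grip_width: 0.0436
```

move_arm:
  steps:
    - {"dp": [0, 0, 0], "turn": 0, "jaw": 0.4}
    - {"dp": [0, 0, 0], "turn": 0, "jaw": 0.5}
    - {"dp": [0, 0, 0], "turn": 0, "jaw": 0.6}
    - {"dp": [0, 0, 0], "turn": 0, "jaw": 0.7}
    - {"dp": [0, 0, 0], "turn": 0, "jaw": 0.8}
    - {"dp": [0, 0, 0], "turn": 0, "jaw": 0.9}
    - {"dp": [0, 0, 0], "turn": 0, "jaw": 0.9}
    - {"dp": [0, 0, 0], "turn": 0, "jaw": 0.9}

```text
t: 15.58
tcp_pos: [0.5757, -0.2393, 0.0306]
tool_rot: [3.142, 0.0, 2.498]
ft_force: [0.3, 1.1, 0.0]
grip_width: 0.0817
```

move_arm:
  steps:
    - {"dp": [0, 0, -10], "turn": 0, "jaw": 0.9}
    - {"dp": [0, 0, -20], "turn": 0, "jaw": 0.9}
    - {"dp": [0, 0, -20], "turn": 0, "jaw": 0.9}
    - {"dp": [0, 0, -20], "turn": 0, "jaw": 0.9}
    - {"dp": [0, 0, -20], "turn": 0, "jaw": 0.9}
    - {"dp": [0, 0, -20], "turn": 0, "jaw": 0.9}
    - {"dp": [0, 0, 0], "turn": 0, "jaw": 0.9}
    - {"dp": [0, 0, 0], "turn": 0, "jaw": 0.9}

```text
t: 16.25
tcp_pos: [0.5765, -0.2396, 0.1423]
tool_rot: [3.14, 0.003, 2.498]
ft_force: [-0.9, -0.1, -0.7]
grip_width: 0.0826
```

```bash
python3 go.py .480 .2513 .14 31.5
python3 - <<'E'
from h import *
snap('wrist','w4');P,im=wcloud('w4');rects(P,.055,.07,(.42,.68,-.33,-.1))
E
```

```text
t 16.25 tcp [ 0.5765 -0.2396  0.1423] jawdir 53.13 tilt [179.9   0.2] F [-0.9 -0.1 -0.7] w 0.0826 q7 1.44
turn 21.63
now dp mm [371.7 334.8   1.6]
after turn dp mm [469.  174.2   2.3]
[317. 202.] 789 z 0.0612 [ 575.9 -239. ] [44.7 44.4] 53.0
[318. 274.] 771 z 0.0609 [ 634.9 -282.8] [52.2 52. ] 53.0
```

Post 3 is done as well. Next, the 36.

move_arm:
  steps:
    - {"dp": [12.5, 11, 0], "turn": 0, "jaw": 0.9}
    - {"dp": [25, 22.5, 0], "turn": 0, "jaw": 0.9}
    - {"dp": [25, 22.5, 0], "turn": 0, "jaw": 0.9}
    - {"dp": [25, 22.5, 0], "turn": 0, "jaw": 0.9}
    - {"dp": [25, 22.5, 0], "turn": 0, "jaw": 0.9}
    - {"dp": [25, 22.5, 0], "turn": 0, "jaw": 0.9}
    - {"dp": [25, 22.5, 0], "turn": 0, "jaw": 0.9}
    - {"dp": [25, 22.5, 0], "turn": 0, "jaw": 0.9}

```text
t: 16.97
tcp_pos: [0.5252, 0.0094, 0.1394]
tool_rot: [-3.14, -0.002, 2.498]
ft_force: [1.4, 0.7, 0.4]
grip_width: 0.0826
```

move_arm:
  steps:
    - {"dp": [25, 22.5, 0], "turn": 0, "jaw": 0.9}
    - {"dp": [25, 22.5, 0], "turn": 0, "jaw": 0.9}
    - {"dp": [25, 22.5, 0], "turn": 0, "jaw": 0.9}
    - {"dp": [25, 22.5, 0], "turn": 0, "jaw": 0.9}
    - {"dp": [25, 22.5, 0], "turn": 0, "jaw": 0.9}
    - {"dp": [25, 22.5, 0], "turn": 0, "jaw": 0.9}
    - {"dp": [25, 22.5, 0], "turn": 0, "jaw": 0.9}
    - {"dp": [9, 9, 0], "turn": 5.5, "jaw": 0.9}

```text
t: 17.63
tcp_pos: [0.4768, 0.2566, 0.1393]
tool_rot: [-3.14, -0.003, 2.407]
ft_force: [0.2, 0.2, -0.5]
grip_width: 0.0825
```

move_arm:
  steps:
    - {"dp": [0, 0, 0], "turn": 5.5, "jaw": 0.9}
    - {"dp": [0, 0, 10], "turn": 5.5, "jaw": 0.9}
    - {"dp": [0, 0, 20], "turn": 5, "jaw": 0.9}
    - {"dp": [0, 0, 10], "turn": 0, "jaw": 0.9}
    - {"dp": [0, 0, 0], "turn": 0, "jaw": 0.9}
    - {"dp": [0, 0, 0], "turn": 0, "jaw": 0.9}
    - {"dp": [0, 0, 0], "turn": 0, "jaw": 0.9}
    - {"dp": [0, 0, 0], "turn": 0, "jaw": 0.9}

```text
t: 18.3
tcp_pos: [0.4801, 0.2517, 0.1013]
tool_rot: [3.14, -0.0, 2.123]
ft_force: [-0.7, 0.2, 0.2]
grip_width: 0.0825
```

```bash
python3 go.py .480 .2513 .018 31.5;python3 - <<'E'
from h import *
snap('wrist','w5');P,im=wcloud('w5');rects(P,.04,.056,(.4,.66,.07,.32))
E
```

```text
t 18.3 tcp [0.4801 0.2517 0.1013] jawdir 31.66 tilt [179.9  -0. ] F [-0.7  0.2  0.2] w 0.0825 q7 0.16
turn 0.16
now dp mm [-0.3 -0.4 83.3]
after turn dp mm [-0.3 -0.3 83.3]
[318. 213.] 806 z 0.0477 [480.4 252.2] [35.7 36.9] 31.3
```

move_arm:
  steps:
    - {"dp": [0, 0, 15], "turn": 0, "jaw": 0.9}
    - {"dp": [0, 0, 20], "turn": 0, "jaw": 0.9}
    - {"dp": [0, 0, 20], "turn": 0, "jaw": 0.9}
    - {"dp": [0, 0, 15], "turn": 0, "jaw": 0.9}
    - {"dp": [0, 0, 9], "turn": 0, "jaw": 0.9}
    - {"dp": [0, 0, 4], "turn": 0, "jaw": 0.9}
    - {"dp": [0, 0, 0], "turn": 0, "jaw": 0.8}
    - {"dp": [0, 0, 0], "turn": 0, "jaw": 0.7}

```text
t: 19.02
tcp_pos: [0.4801, 0.2518, 0.0183]
tool_rot: [3.14, -0.0, 2.123]
ft_force: [0.3, -0.1, 0.5]
grip_width: 0.0711
```

move_arm:
  squeeze: 15
  steps:
    - {"dp": [0, 0, 0], "turn": 0, "jaw": 0.6}
    - {"dp": [0, 0, 0], "turn": 0, "jaw": 0.5}
    - {"dp": [0, 0, 0], "turn": 0, "jaw": 0.4}
    - {"dp": [0, 0, 0], "turn": 0, "jaw": 0.3}
    - {"dp": [0, 0, 0], "turn": 0, "jaw": 0.2}
    - {"dp": [0, 0, 0], "turn": 0, "jaw": 0.2}
    - {"dp": [0, 0, 0], "turn": 0, "jaw": 0.2}
    - {"dp": [0, 0, 0], "turn": 0, "jaw": 0.2}

```text
t: 19.68
tcp_pos: [0.4797, 0.2517, 0.0178]
tool_rot: [3.141, -0.0, 2.123]
ft_force: [-0.6, -0.7, 2.6]
grip_width: 0.0358
```

move_arm:
  squeeze: 20
  steps:
    - {"dp": [0, 0, -8], "turn": 0, "jaw": 0.2}
    - {"dp": [0, 0, -15], "turn": 0, "jaw": 0.2}
    - {"dp": [0, 0, -20], "turn": -5.5, "jaw": 0.2}
    - {"dp": [0, 0, -20], "turn": -5.5, "jaw": 0.2}
    - {"dp": [0, 0, -20], "turn": -5.5, "jaw": 0.2}
    - {"dp": [0, 0, -20], "turn": -5, "jaw": 0.2}
    - {"dp": [0, 0, -15], "turn": 0, "jaw": 0.2}
    - {"dp": [0, 0, -4], "turn": 0, "jaw": 0.2}

```text
t: 20.35
tcp_pos: [0.4808, 0.2521, 0.1424]
tool_rot: [3.137, 0.001, 2.498]
ft_force: [0.3, 0.3, -0.9]
grip_width: 0.0362
```

```bash
python3 go.py .5173 -.195 .14 53.1
```

```text
t 20.35 tcp [0.4808 0.2521 0.1424] jawdir 53.1 tilt [1.798e+02 1.000e-01] F [ 0.3  0.3 -0.9] w 0.0362 q7 0.47
turn -0.0
now dp mm [-297.6 -335.7    1.5]
after turn dp mm [-297.6 -335.7    2.4]
```

move_arm:
  steps:
    - {"dp": [-9, -10, 0], "turn": 0, "jaw": 0.2}
    - {"dp": [-20, -22.5, 0], "turn": 0, "jaw": 0.2}
    - {"dp": [-20, -22.5, 0], "turn": 0, "jaw": 0.2}
    - {"dp": [-20, -22.5, 0], "turn": 0, "jaw": 0.2}
    - {"dp": [-20, -22.5, 0], "turn": 0, "jaw": 0.2}
    - {"dp": [-20, -22.5, 0], "turn": 0, "jaw": 0.2}
    - {"dp": [-20, -22.5, 0], "turn": 0, "jaw": 0.2}
    - {"dp": [-20, -22.5, 0], "turn": 0, "jaw": 0.2}

```text
t: 21.02
tcp_pos: [0.4968, 0.0255, 0.1384]
tool_rot: [-3.139, -0.001, 2.497]
ft_force: [0.4, -0.4, -0.2]
grip_width: 0.0359
```

move_arm:
  steps:
    - {"dp": [-20, -22.5, 0], "turn": 0, "jaw": 0.2}
    - {"dp": [-20, -22.5, 0], "turn": 0, "jaw": 0.2}
    - {"dp": [-20, -22.5, 0], "turn": 0, "jaw": 0.2}
    - {"dp": [-20, -22.5, 0], "turn": 0, "jaw": 0.2}
    - {"dp": [-20, -22.5, 0], "turn": 0, "jaw": 0.2}
    - {"dp": [-20, -22.5, 0], "turn": 0, "jaw": 0.2}
    - {"dp": [-20, -22.5, 0], "turn": 0, "jaw": 0.2}
    - {"dp": [-9, -10, 0], "turn": 0, "jaw": 0.2}

```text
t: 21.68
tcp_pos: [0.5147, -0.2007, 0.1384]
tool_rot: [-3.138, -0.0, 2.492]
ft_force: [0.5, -0.3, 0.5]
grip_width: 0.0357
```

move_arm:
  steps:
    - {"dp": [0, 0, 10], "turn": 0, "jaw": 0.2}
    - {"dp": [0, 0, 20], "turn": 0, "jaw": 0.2}
    - {"dp": [0, 0, 20], "turn": 0, "jaw": 0.2}
    - {"dp": [0, 0, 15], "turn": 0, "jaw": 0.2}
    - {"dp": [0, 0, 5], "turn": 0, "jaw": 0.2}
    - {"dp": [0, 0, 0], "turn": 0, "jaw": 0.2}
    - {"dp": [0, 0, 0], "turn": 0, "jaw": 0.2}
    - {"dp": [0, 0, 0], "turn": 0, "jaw": 0.2}

```text
t: 22.35
tcp_pos: [0.5172, -0.1951, 0.0701]
tool_rot: [3.141, 0.001, 2.498]
ft_force: [0.5, 0.1, 0.0]
grip_width: 0.0357
```

```bash
python3 go.py .5173 -.195 .0315 53.1
```

```text
t 22.35 tcp [ 0.5172 -0.1951  0.0701] jawdir 53.14 tilt [180.   0.] F [0.5 0.1 0. ] w 0.0357 q7 1.43
turn 0.04
now dp mm [ 0.   0.1 38.6]
after turn dp mm [ 0.   0.1 38.6]
```

move_arm:
  steps:
    - {"dp": [0, 0, 10], "turn": 0, "jaw": 0.2}
    - {"dp": [0, 0, 10], "turn": 0, "jaw": 0.2}
    - {"dp": [0, 0, 8], "turn": 0, "jaw": 0.2}
    - {"dp": [0, 0, 5], "turn": 0, "jaw": 0.2}
    - {"dp": [0, 0, 4], "turn": 0, "jaw": 0.2}
    - {"dp": [0, 0, 1.5], "turn": 0, "jaw": 0.2}
    - {"dp": [0, 0, 0], "turn": 0, "jaw": 0.2}
    - {"dp": [0, 0, 0], "turn": 0, "jaw": 0.2}

```text
t: 23.02
tcp_pos: [0.517, -0.1954, 0.031]
tool_rot: [3.142, 0.0, 2.498]
ft_force: [-0.4, 0.3, -1.4]
grip_width: 0.0361
```

move_arm:
  steps:
    - {"dp": [0, 0, 0], "turn": 0, "jaw": 0.3}
    - {"dp": [0, 0, 0], "turn": 0, "jaw": 0.4}
    - {"dp": [0, 0, 0], "turn": 0, "jaw": 0.5}
    - {"dp": [0, 0, 0], "turn": 0, "jaw": 0.6}
    - {"dp": [0, 0, 0], "turn": 0, "jaw": 0.7}
    - {"dp": [0, 0, 0], "turn": 0, "jaw": 0.8}
    - {"dp": [0, 0, 0], "turn": 0, "jaw": 0.8}
    - {"dp": [0, 0, 0], "turn": 0, "jaw": 0.8}

```text
t: 23.68
tcp_pos: [0.5169, -0.1952, 0.0311]
tool_rot: [3.142, 0.0, 2.498]
ft_force: [0.2, 0.1, 1.2]
grip_width: 0.0733
```

move_arm:
  steps:
    - {"dp": [0, 0, -10], "turn": 0, "jaw": 0.8}
    - {"dp": [0, 0, -20], "turn": 0, "jaw": 0.8}
    - {"dp": [0, 0, -20], "turn": 0, "jaw": 0.8}
    - {"dp": [0, 0, -20], "turn": 0, "jaw": 0.8}
    - {"dp": [0, 0, -20], "turn": 0, "jaw": 0.8}
    - {"dp": [0, 0, -20], "turn": 0, "jaw": 0.8}
    - {"dp": [0, 0, 0], "turn": 0, "jaw": 0.8}
    - {"dp": [0, 0, 0], "turn": 0, "jaw": 0.8}

```text
t: 24.35
tcp_pos: [0.5177, -0.1954, 0.1426]
tool_rot: [3.14, 0.003, 2.498]
ft_force: [1.0, 0.3, -0.7]
grip_width: 0.0736
```

```bash
python3 go.py .5867 .250 .14 5
python3 - <<'E'
from h import *
snap('wrist','w6');P,im=wcloud('w6');rects(P,.055,.07,(.42,.68,-.33,-.1))
E
```

```text
t 24.35 tcp [ 0.5177 -0.1954  0.1426] jawdir 53.13 tilt [179.9   0.2] F [ 1.   0.3 -0.7] w 0.0736 q7 1.39
turn 48.13
now dp mm [212.  397.7   2.6]
after turn dp mm [437.7 107.6   2.6]
[340.  45.] 44 z 0.0629 [ 423.3 -102.4] [6.  4.4] 4.4
[318. 204.] 589 z 0.0612 [ 517.4 -195.1] [36.2 36.3] 53.7
[318. 276.] 746 z 0.0609 [ 575.5 -238.8] [44.2 45. ] 52.9
[319. 350.] 379 z 0.0609 [ 641.1 -287.6] [52.3 39.9] 54.4
```

Post 2 is done. Next, the 28.

move_arm:
  steps:
    - {"dp": [8, 13, 0], "turn": 0, "jaw": 0.8}
    - {"dp": [14, 26.5, 0], "turn": 0, "jaw": 0.8}
    - {"dp": [14, 26.5, 0], "turn": 0, "jaw": 0.8}
    - {"dp": [14, 26.5, 0], "turn": 0, "jaw": 0.8}
    - {"dp": [14, 26.5, 0], "turn": 0, "jaw": 0.8}
    - {"dp": [14, 26.5, 0], "turn": 0, "jaw": 0.8}
    - {"dp": [14, 26.5, 0], "turn": 0, "jaw": 0.8}
    - {"dp": [14, 26.5, 0], "turn": 0, "jaw": 0.8}

```text
t: 25.07
tcp_pos: [0.5502, 0.0285, 0.1397]
tool_rot: [-3.14, -0.002, 2.498]
ft_force: [0.5, 0.6, -0.4]
grip_width: 0.0732
```

move_arm:
  steps:
    - {"dp": [14, 26.5, 0], "turn": 0, "jaw": 0.8}
    - {"dp": [14, 26.5, 0], "turn": 0, "jaw": 0.8}
    - {"dp": [14, 26.5, 0], "turn": 0, "jaw": 0.8}
    - {"dp": [14, 26.5, 0], "turn": 0, "jaw": 0.8}
    - {"dp": [14, 26.5, 0], "turn": 0, "jaw": 0.8}
    - {"dp": [14, 26.5, 0], "turn": 0, "jaw": 0.8}
    - {"dp": [14, 26.5, 0], "turn": 0, "jaw": 0.8}
    - {"dp": [8, 13, 0], "turn": 6, "jaw": 0.8}

```text
t: 25.73
tcp_pos: [0.5843, 0.2538, 0.1393]
tool_rot: [-3.141, -0.002, 2.396]
ft_force: [-0.5, 0.2, -0.6]
grip_width: 0.0737
```

move_arm:
  steps:
    - {"dp": [0, 0, 0], "turn": 7, "jaw": 0.8}
    - {"dp": [0, 0, 10], "turn": 7, "jaw": 0.8}
    - {"dp": [0, 0, 20], "turn": 7, "jaw": 0.8}
    - {"dp": [0, 0, 10], "turn": 7, "jaw": 0.8}
    - {"dp": [0, 0, 0], "turn": 7, "jaw": 0.8}
    - {"dp": [0, 0, 0], "turn": 7, "jaw": 0.8}
    - {"dp": [0, 0, 0], "turn": 0, "jaw": 0.8}
    - {"dp": [0, 0, 0], "turn": 0, "jaw": 0.8}

```text
t: 26.4
tcp_pos: [0.5847, 0.2493, 0.0998]
tool_rot: [-3.14, 0.001, 1.664]
ft_force: [-0.3, -0.0, 0.4]
grip_width: 0.0734
```

```bash
python3 - <<'E'
from h import *
snap('wrist','w7');P,im=wcloud('w7');rects(P,.04,.056,(.4,.66,.07,.32))
E
python3 go.py .5867 .250 .018 5
```

```text
[322. 212.] 665 z 0.0482 [587.4 251.2] [28.1 28.5] 5.2
t 26.45 tcp [0.5849 0.2494 0.1002] jawdir 5.33 tilt [-179.9    0. ] F [ 1.   0.3 -0.1] w 0.073 q7 -0.11
turn 0.33
now dp mm [ 0.5  1.9 82.2]
after turn dp mm [ 0.4  1.8 82.2]
```

move_arm:
  steps:
    - {"dp": [1, 2, 15], "turn": 0, "jaw": 0.8}
    - {"dp": [0, 0, 20], "turn": 0, "jaw": 0.8}
    - {"dp": [0, 0, 20], "turn": 0, "jaw": 0.8}
    - {"dp": [0, 0, 15], "turn": 0, "jaw": 0.8}
    - {"dp": [0, 0, 8], "turn": 0, "jaw": 0.8}
    - {"dp": [0, 0, 4], "turn": 0, "jaw": 0.8}
    - {"dp": [0, 0, 0], "turn": 0, "jaw": 0.7}
    - {"dp": [0, 0, 0], "turn": 0, "jaw": 0.6}

```text
t: 27.12
tcp_pos: [0.5879, 0.2508, 0.0195]
tool_rot: [3.141, -0.0, 1.66]
ft_force: [-0.3, 0.2, -0.1]
grip_width: 0.0624
```

move_arm:
  squeeze: 15
  steps:
    - {"dp": [0, 0, 0], "turn": 0, "jaw": 0.5}
    - {"dp": [0, 0, 0], "turn": 0, "jaw": 0.4}
    - {"dp": [0, 0, 0], "turn": 0, "jaw": 0.3}
    - {"dp": [0, 0, 0], "turn": 0, "jaw": 0.2}
    - {"dp": [0, 0, 0], "turn": 0, "jaw": 0.1}
    - {"dp": [0, 0, 0], "turn": 0, "jaw": 0.1}
    - {"dp": [0, 0, 0], "turn": 0, "jaw": 0.1}
    - {"dp": [0, 0, 0], "turn": 0, "jaw": 0.1}

```text
t: 27.78
tcp_pos: [0.5875, 0.2509, 0.0194]
tool_rot: [3.141, -0.0, 1.66]
ft_force: [-0.7, 1.0, 3.7]
grip_width: 0.028
```

move_arm:
  squeeze: 20
  steps:
    - {"dp": [0, 0, -8], "turn": 0, "jaw": 0.1}
    - {"dp": [0, 0, -15], "turn": 0, "jaw": 0.1}
    - {"dp": [0, 0, -20], "turn": -6.5, "jaw": 0.1}
    - {"dp": [0, 0, -20], "turn": -7, "jaw": 0.1}
    - {"dp": [0, 0, -20], "turn": -7, "jaw": 0.1}
    - {"dp": [0, 0, -20], "turn": -7, "jaw": 0.1}
    - {"dp": [0, 0, -15], "turn": -7, "jaw": 0.1}
    - {"dp": [0, 0, -4], "turn": -7, "jaw": 0.1}

```text
t: 28.45
tcp_pos: [0.5893, 0.2511, 0.1456]
tool_rot: [3.136, 0.003, 2.39]
ft_force: [0.4, 0.2, -1.3]
grip_width: 0.0276
```

move_arm:
  steps:
    - {"dp": [0, 0, 0], "turn": -6.5, "jaw": 0.1}
    - {"dp": [0, 0, 0], "turn": 0, "jaw": 0.1}
    - {"dp": [0, 0, 0], "turn": 0, "jaw": 0.1}
    - {"dp": [0, 0, 0], "turn": 0, "jaw": 0.1}
    - {"dp": [0, 0, 0], "turn": 0, "jaw": 0.1}
    - {"dp": [0, 0, 0], "turn": 0, "jaw": 0.1}
    - {"dp": [0, 0, 0], "turn": 0, "jaw": 0.1}
    - {"dp": [0, 0, 0], "turn": 0, "jaw": 0.1}

```text
t: 29.12
tcp_pos: [0.5873, 0.2508, 0.1409]
tool_rot: [-3.141, -0.0, 2.498]
ft_force: [-0.4, 0.8, -1.6]
grip_width: 0.0279
```

```bash
python3 go.py .4583 -.1507 .14 53.1
```

```text
t 29.12 tcp [0.5873 0.2508 0.1409] jawdir 53.11 tilt [-180.   -0.] F [-0.4  0.8 -1.6] w 0.0279 q7 0.58
turn 0.01
now dp mm [-137.9 -398.5    1. ]
after turn dp mm [-137.9 -398.5    0.9]
```

move_arm:
  steps:
    - {"dp": [-6, -13.5, 0], "turn": 0, "jaw": 0.1}
    - {"dp": [-9, -26.5, 0], "turn": 0, "jaw": 0.1}
    - {"dp": [-9, -26.5, 0], "turn": 0, "jaw": 0.1}
    - {"dp": [-9, -26.5, 0], "turn": 0, "jaw": 0.1}
    - {"dp": [-9, -26.5, 0], "turn": 0, "jaw": 0.1}
    - {"dp": [-9, -26.5, 0], "turn": 0, "jaw": 0.1}
    - {"dp": [-9, -26.5, 0], "turn": 0, "jaw": 0.1}
    - {"dp": [-9, -26.5, 0], "turn": 0, "jaw": 0.1}

```text
t: 29.78
tcp_pos: [0.5221, 0.0478, 0.1412]
tool_rot: [-3.141, 0.0, 2.497]
ft_force: [0.9, 0.0, 0.0]
grip_width: 0.0277
```

move_arm:
  steps:
    - {"dp": [-9, -26.5, 0], "turn": 0, "jaw": 0.1}
    - {"dp": [-9, -26.5, 0], "turn": 0, "jaw": 0.1}
    - {"dp": [-9, -26.5, 0], "turn": 0, "jaw": 0.1}
    - {"dp": [-9, -26.5, 0], "turn": 0, "jaw": 0.1}
    - {"dp": [-9, -26.5, 0], "turn": 0, "jaw": 0.1}
    - {"dp": [-9, -26.5, 0], "turn": 0, "jaw": 0.1}
    - {"dp": [-9, -26.5, 0], "turn": 0, "jaw": 0.1}
    - {"dp": [-6, -14, 0], "turn": 0, "jaw": 0.1}

```text
t: 30.45
tcp_pos: [0.4563, -0.1547, 0.1413]
tool_rot: [-3.141, 0.0, 2.493]
ft_force: [0.6, -0.4, -1.9]
grip_width: 0.028
```

move_arm:
  steps:
    - {"dp": [0, 0, 10], "turn": 0, "jaw": 0.1}
    - {"dp": [0, 0, 20], "turn": 0, "jaw": 0.1}
    - {"dp": [0, 0, 20], "turn": 0, "jaw": 0.1}
    - {"dp": [0, 0, 15], "turn": 0, "jaw": 0.1}
    - {"dp": [0, 0, 5], "turn": 0, "jaw": 0.1}
    - {"dp": [0, 0, 0], "turn": 0, "jaw": 0.1}
    - {"dp": [0, 0, 0], "turn": 0, "jaw": 0.1}
    - {"dp": [0, 0, 0], "turn": 0, "jaw": 0.1}

```text
t: 31.12
tcp_pos: [0.4593, -0.1508, 0.0718]
tool_rot: [3.141, 0.001, 2.498]
ft_force: [0.7, 0.3, -0.4]
grip_width: 0.0276
```

```bash
python3 go.py .4583 -.1507 .0325 53.1
```

```text
t 31.12 tcp [ 0.4593 -0.1508  0.0718] jawdir 53.14 tilt [1.8e+02 1.0e-01] F [ 0.7  0.3 -0.4] w 0.0276 q7 1.37
turn 0.04
now dp mm [ 0.9 -0.5 39.3]
after turn dp mm [ 0.9 -0.5 39.3]
```

move_arm:
  steps:
    - {"dp": [1, -0.5, 10], "turn": 0, "jaw": 0.1}
    - {"dp": [0, 0, 10], "turn": 0, "jaw": 0.1}
    - {"dp": [0, 0, 8], "turn": 0, "jaw": 0.1}
    - {"dp": [0, 0, 5], "turn": 0, "jaw": 0.1}
    - {"dp": [0, 0, 4], "turn": 0, "jaw": 0.1}
    - {"dp": [0, 0, 2], "turn": 0, "jaw": 0.1}
    - {"dp": [0, 0, 0], "turn": 0, "jaw": 0.1}
    - {"dp": [0, 0, 0], "turn": 0, "jaw": 0.1}

```text
t: 31.78
tcp_pos: [0.4571, -0.1506, 0.0323]
tool_rot: [-3.142, -0.001, 2.498]
ft_force: [-1.8, 0.3, 6.0]
grip_width: 0.028
```

move_arm:
  steps:
    - {"dp": [0, 0, 0], "turn": 0, "jaw": 0.2}
    - {"dp": [0, 0, 0], "turn": 0, "jaw": 0.3}
    - {"dp": [0, 0, 0], "turn": 0, "jaw": 0.4}
    - {"dp": [0, 0, 0], "turn": 0, "jaw": 0.5}
    - {"dp": [0, 0, 0], "turn": 0, "jaw": 0.6}
    - {"dp": [0, 0, 0], "turn": 0, "jaw": 0.7}
    - {"dp": [0, 0, 0], "turn": 0, "jaw": 0.8}
    - {"dp": [0, 0, 0], "turn": 0, "jaw": 0.8}

```text
t: 32.45
tcp_pos: [0.4576, -0.1506, 0.032]
tool_rot: [-3.142, -0.0, 2.498]
ft_force: [-0.1, -0.3, 0.4]
grip_width: 0.0659
```

move_arm:
  steps:
    - {"dp": [0, 0, -10], "turn": 0, "jaw": 0.8}
    - {"dp": [0, 0, -20], "turn": 0, "jaw": 0.8}
    - {"dp": [0, 0, -20], "turn": 0, "jaw": 0.8}
    - {"dp": [0, 0, -20], "turn": 0, "jaw": 0.8}
    - {"dp": [0, 0, -20], "turn": 0, "jaw": 0.8}
    - {"dp": [0, 0, -20], "turn": 0, "jaw": 0.8}
    - {"dp": [0, 0, 0], "turn": 0, "jaw": 0.8}
    - {"dp": [0, 0, 0], "turn": 0, "jaw": 0.8}

```text
t: 33.12
tcp_pos: [0.4584, -0.1507, 0.1434]
tool_rot: [3.14, 0.003, 2.498]
ft_force: [-0.4, 0.1, -0.6]
grip_width: 0.0736
```

move_arm:
  steps:
    - {"dp": [0, 20, -10], "turn": 0, "jaw": 0.8}
    - {"dp": [0, 30, -10], "turn": 0, "jaw": 0.8}
    - {"dp": [0, 30, -10], "turn": 0, "jaw": 0.8}
    - {"dp": [0, 30, -10], "turn": 0, "jaw": 0.8}
    - {"dp": [0, 30, 0], "turn": 0, "jaw": 0.8}
    - {"dp": [0, 20, 0], "turn": 0, "jaw": 0.8}
    - {"dp": [0, 0, 0], "turn": 0, "jaw": 0.8}
    - {"dp": [0, 0, 0], "turn": 0, "jaw": 0.8}

```text
t: 33.78
tcp_pos: [0.5529, -0.0219, 0.1806]
tool_rot: [-3.14, -0.002, 2.5]
ft_force: [-0.7, -0.3, -0.2]
grip_width: 0.0736
```

```bash
python3 - <<'E'
from h import *
for n in('scene','side'):
    snap(n,n+'9');P,im=cloud(n+'9');print(n);rects(P,.052,.07,(.42,.68,-.33,-.1))
    for c,p in blobs(P,.009,.04,60):
        m=p.mean(0)
        if (.35<m[0]<.43 and abs(m[1])<.05) or (.7<m[0]<.83 and abs(m[1]+.02)<.05): print(' low',c.round(),len(p),m.round(3))
E
python3 -c "
import cv2,numpy as np
cv2.imwrite('pics/fin.png',cv2.resize(cv2.imread('pics/scene9.png')[130:360,180:460],None,fx=2.5,fy=2.5))"
```

```text
scene
[240. 211.] 124 z 0.0598 [ 456.7 -152.3] [28.  29.4] 53.1
[245. 241.] 174 z 0.0598 [ 516.7 -196.9] [35.9 37.4] 52.8
[251. 275.] 226 z 0.0601 [ 574.9 -240.9] [44.2 45.3] 53.0
[257. 314.] 281 z 0.0604 [ 634.8 -285.3] [51.7 52.6] 53.1
 low [270. 160.] 412 [0.389 0.005 0.026]
 low [402. 263.] 458 [ 0.772 -0.023  0.011]
side
[446. 263.] 432 z 0.0592 [ 634.9 -283.6] [55.4 52.2] 53.4
[314. 259.] 190 z 0.0595 [ 457.4 -150.4] [30.4 27.4] 55.7
[358. 260.] 245 z 0.0598 [ 516.7 -195.4] [39.1 34.3] 53.3
[402. 262.] 341 z 0.0596 [ 575.7 -238.8] [47.1 44. ] 53.2
 low [404. 174.] 376 [ 0.773 -0.022  0.012]
 low [238. 233.] 662 [0.387 0.005 0.027]
```

View pics/fin.png

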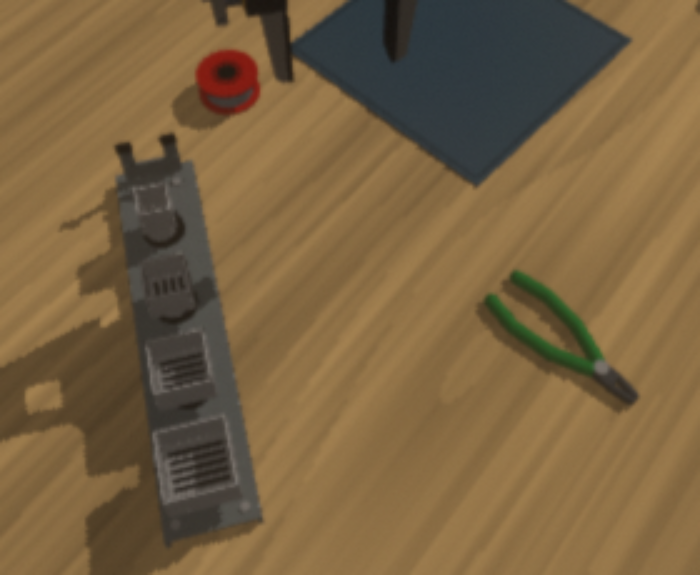

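All four nozzles stand seated in order from the fork at (150,160): 28, 36, 44 and 52 at (155,200), (168,280), (180,365) and (195,460). The reel and cutters haven't moved, and the gripper is clear, so I'm handing in.

```bash
python3 -c "
from bench import arm
print(arm.finish_job())"
```

```text
the job is handed in; nothing more can be done
None
```

All four nozzles are back on the rack, hood up: the 28, 36, 44 and 52 mm ones on posts 1 to 4 counting from the fork. I handed the job in at about 34 s of the 128 s allowed; no verdict is reported.

- **Position:** In the last check, both fixed cameras put each nozzle's axis within about 2.5 mm of its post (10 mm allowed).
- **Seating:** Each nozzle's top measured about 59–61 mm above the bench, where a seated one should be at 62 mm. The shortfall shows in the camera depth readings and is within the 4 mm seating tolerance. I saw no lean in the last picture, though I did not measure tilt as such.
- **Bystanders:** The reel and cutters measured within about 2 mm of where they started. I left the yellow look-alike alone.
- **Robot:** The gripper ended clear, about 0.18 m above the bench. The highest force reading after any move was about 7 N.
- **Disagreement along the way:** While carrying the first nozzle, the arm had not settled when I read its position. My correction put it about 7 mm off over post 4. I re-measured and fixed that before lowering it.

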